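# Vent the steam cooker: set the valve, then hold the sprung lid at its mark

## Robot

A 7-joint arm with a two-finger parallel gripper is mounted at the origin on a cart in front of the work surface, level with it; the furniture and walls round the work are solid. World frame = base frame: x ahead of the robot, y to its left, z up, the work surface at z = 0. Lengths are in mm, angles in rad, forces in N, time in s.
With the tool pointing down it reaches from about 400 to 875 mm from the base axis. Payload 19.3 kg.
Tool frame: the origin (TCP) lies at the very end of the fingers, on their centre line; the grasp point (between the pads) lies 19 mm behind it; z points along the fingers, y is the line along which they close (so a half turn about z gives the same grasp; the last joint's range is limited). The gripper opens to 85 mm and grips with 20 to 120 N. Pads are 22 mm wide; open, the fingers measure 114 mm over their backs; the gripper's body (76 mm by 85 mm) begins 54 mm behind the grasp point. The pads swing forward as they close: fully open they stand 13 mm farther back than shut.
Start: joints at [1.077, 0.521, -0.036, 1.599, 0.021, 1.021, -0.113], TCP at [256.989, -569.712, 231.291] pointing down, gripper open.
Joint ranges: [-2.91, 2.91], [-0.3, 2.13], [-1.5, 1.42], [0.17, 2.43], [-1.26, 4.41], [0.16, 1.93], [-2.52, 2.52]. Speed limits (rad/s): [1.89, 1.89, 2.39, 2.39, 3.01, 3.01, 3.01].

## Interface

Orientations are given as a 3x3 rotation matrix whose columns are the frame's x, y, z axes.
In Python, from station import bot, claw, planner, cams, order, get_time, get_q, get_qd, get_effort, get_tool_pos, get_tcp_rot, get_force, get_torque, get_opening, get_finger_force gives the robot as it stands. Calls block until the motion is done:
- bot.reach(position, orientation): joint-space move of the TCP to a pose.
- bot.servo_line(position, ori=None, speed=150, stop_force=None): straight line of the TCP; ori=None keeps the orientation; speed is the mean speed in mm/s. With stop_force (N) it stops when the force on the tool has changed by that much, and returns True; else False.
- bot.set_joints(angles): joint-space move.
- claw.ungrasp() and claw.clamp(grip_force=None): open the fingers fully, or close them until they stop; grip_force is the grip in N (None keeps the last).
- bot.hold(seconds).
- planner.inverse_kinematics(position, orientation): joint angles nearest the present ones, or None.
- cams.snapshot(name): name is "scene" or "top" or "wrist"; returns the picture (384x512x3 uint8, red, green, blue); there is no depth.
- cams.get_calibration(name): a dict with "fx", "fy", "cx", "cy" (pixels), "T" (4x4, takes a point from camera to world coordinates). Camera axes: x right, y down, z forward; pixel columns grow to the right and rows downward; lengths in mm; the calibration is good to about 2 mm. A picture is of the moment at which its call begins: read the wrist's pose just before it. get_calibration takes no time and is no camera call; for the wrist camera it gives the pose at the moment of the call.
A pose or a line that the arm cannot do raises bot.MotionError and nothing moves.
- order.job_done(): hands the job in; it is judged then, once.
Readings, each from a call of its own:
- get_time(): time.
- get_q(): joint angles.
- get_qd(): joint speeds.
- get_effort(): joint torques, N m.
- get_tool_pos(): TCP position.
- get_tcp_rot(): TCP orientation.
- get_force(): force on the tool from outside, world axes, zero at the start.
- get_torque(): the same for the moment, N m.
- get_opening(): finger opening in mm.
- get_finger_force(): force on a finger pad.
Only numpy, scipy, OpenCV 4.12 (cv2) and the standard library are available. Lean on these libraries where they do the work, as an engineer would, in place of code of your own. Each camera call takes 0.05 s, during which the arm holds its last target. There are 200 camera calls.

## Task

Vent the countertop steam cooker. First turn its steam valve until the pointer end of the handle lines up with the red mark on the ring round it, keeping the lid shut until then; then lift the sprung lid by its black bar to the red 30 degree mark on the quadrant, never swinging it wide open, and finish while holding it still there with the fingers, because it closes if let go. Leave the valve at its mark and leave the mug, the spice jar and the honey pot standing where they are.

Things in the scene. Friction and masses are not known exactly. Their poses are not given: they have to be found in the camera images.
- steamer: White steam cooker, fixed to the worktop, 200 (x) x 300 (y) x 100 mm high without lid and valve; origin under its centre, front faces its own -x, towards the robot; z up. The lid, 162 mm wide, covers its left part (+y side); the flat deck with the valve is its right part (-y side).
- lid_mark (a point): The red 30 degree mark on the steel quadrant that stands beside the lid's left edge (110 mm radius about the hinge line, smaller black marks each 10 degrees, 0 to 50). A red pin on the lid's left side runs along the quadrant: pin at the red mark means the lid is at 30 degrees. Fixed to the cooker.
- lid (a joint): Angle of the lid above shut, rad: 0 shut, grows as the front edge rises; red mark at 0.524 (30 degrees), stop at 1.2. A spring and its weight (0.3 kg) press it shut: an upward pull at the bar of about 5 N starts it, about 11 N holds it at the red mark; it falls shut if let go.
- lid_bar (a point): Middle of the lid's black handle bar: round, 14 mm thick, 110 mm long along this point's y axis (parallel to the hinge). Lid shut: 149 mm above the worktop, 35 mm above the lid's top, 15 mm behind its front edge; arms at both ends, its middle is free all round. It can turn between gripping fingers as the lid swings. Axes: the lid's (the cooker's when shut).
- lid_hinge (a point): Middle of the lid's hinge line, 107 mm above the worktop; fixed to the cooker, its y axis is the hinge line. The bar's middle lies 175 mm ahead of it (own -x) and 42 mm above it when the lid is shut.
- valve (a joint): Angle of the steam valve handle, rad, 0 (pointer straight to the cooker's front, -x) to 1.57; grows as it turns anticlockwise seen from above (pointer moving to the cooker's right, -y). Stiff (0.06 N m), stays where it is left.
- valve_grip (a point): Grip point of the valve handle, on its vertical axis, 136 mm above the worktop, 36 mm above the deck. The handle is an upright black blade 56 mm long, 13 mm wide and 34 mm high (116 to 150 mm above the worktop), its length along this point's x axis; the white-striped pointer end lies to its -x. 
- setting_ring: Grey ring, 76 mm in diameter, 4 mm thick, lying on the deck round the valve; fixed; origin under its centre, on the valve's axis. Its red mark lies to the ring's own -x, so the valve is set when this x axis and that of the handle point the same way.
- mug: Teal mug, 81 mm wide, 112 mm with its handle, 88 mm high, standing to the left of the cooker; origin under its centre. Bystander.
- spice_jar: Spice jar with a black cap, 41 mm in diameter, 105 mm high, to the left of the cooker, farther back; origin under its centre. Bystander.
- honey_pot: Turned wooden honey pot, 76 mm in diameter, 82 mm high, to the right of the cooker; origin under its centre. Bystander.

How it is judged (in metres and radians):
On the way, in this order (a step that is already met when the one before it is completed fails the run):
1. the valve handle stands within 8 degrees of the red mark, with the lid still shut (angle between the x axis of valve_grip and the x axis of setting_ring, either way round below 0.14 rad and value of joint lid below 0.1 rad), for 0.3 s.
2. the fingers hold the lid within 4 degrees of its red mark (value of joint lid between 0.454 and 0.594 rad and contact force between the fingers and lid above 2 N), for 0.5 s.
At the end, for the whole second after the job is handed in: Fingers press on the lid with over 2 N and hold it still at 30 degrees, within 4 degrees, nothing else propping it; the valve is within 8 degrees of the red mark; mug, spice jar and honey pot stand upright (within 11 degrees), within 30 mm of their starts (all of step 2 and angle between the x axis of valve_grip and the x axis of setting_ring, either way round below 0.14 rad and velocity of joint lid between -0.05 and 0.05 rad/s and contact force between lid and mug below 0.3 N and contact force between lid and spice_jar below 0.3 N and contact force between lid and honey_pot below 0.3 N and distance of each of mug, spice_jar, honey_pot from where it was at the start of the episode below 0.03 m and angle between each of mug, spice_jar, honey_pot's own z axis and vertical below 0.2 rad); the arm keeps its last pose, push and grip.
It fails at once if the lid is raised (over 7 degrees) while the valve is more than 14 degrees off its mark (value of joint lid above 0.12 rad and angle between the x axis of valve_grip and the x axis of setting_ring, either way round above 0.25 rad).
It fails at once if the lid is swung wide open (over 43 degrees) (value of joint lid above 0.75 rad).
It fails at once if The teal mug is pushed 30 mm away or tipped over (distance of mug from where it was at the start of the episode above 0.03 m or angle between mug's own z axis and vertical above 0.5 rad).
It fails at once if The spice jar is pushed 30 mm away or tipped over (distance of spice_jar from where it was at the start of the episode above 0.03 m or angle between spice_jar's own z axis and vertical above 0.5 rad).
It fails at once if The honey pot is pushed 30 mm away or tipped over (distance of honey_pot from where it was at the start of the episode above 0.03 m or angle between honey_pot's own z axis and vertical above 0.5 rad).
It also fails if it takes over 48 s, if anything falls off the work surface, if the arm or the gripper's body presses on something with over 40 N, if the wrist force passes 120 N, or if a joint passes its speed limit or range.

## Working session

There is one attempt and no reset: what is moved stays moved. The work goes in short steps, each a Python script; the robot and the scene stay as the last script left them, time stands still between calls to the robot, and variables do not carry over. Pictures are saved under pics/ and viewed, at most 10 in all, crops included, and the job is handed in when it is done.

```bash
mkdir -p pics; ls
python3 - <<'E'
from station import *
import cv2,numpy as np
for n in("scene","top"):
    im=cams.snapshot(n); cv2.imwrite(f"pics/{n}0.png",im[:,:,::-1]); c=cams.get_calibration(n)
    print(n,{k:c[k] for k in("fx","fy","cx","cy")}); print(np.round(c["T"],3))
a=cv2.imread("pics/top0.png");cv2.imwrite("pics/top0b.png",cv2.resize(a,(800,600),interpolation=cv2.INTER_CUBIC))
print(get_time())
E
```

```text
pics
scene {'fx': 391.4389415783992, 'fy': 391.4389415783992, 'cx': 255.93335622226053, 'cy': 197.75724805699468}
[[-8.47000e-01 -3.64000e-01  3.88000e-01  6.88860e+01]
 [-5.32000e-01  5.87000e-01 -6.10000e-01  7.57933e+02]
 [-6.00000e-03 -7.23000e-01 -6.91000e-01  9.28759e+02]
 [ 0.00000e+00  0.00000e+00  0.00000e+00  1.00000e+00]]
top {'fx': 367.6056866163474, 'fy': 367.6056866163474, 'cx': 254.7823148058681, 'cy': 190.24484612955087}
[[-1.100000e-02 -9.980000e-01  6.500000e-02  4.572950e+02]
 [-1.000000e+00  1.100000e-02  0.000000e+00  5.335400e+01]
 [-1.000000e-03 -6.500000e-02 -9.980000e-01  1.082979e+03]
 [ 0.000000e+00  0.000000e+00  0.000000e+00  1.000000e+00]]
0.1
```

View pics/top0b.png

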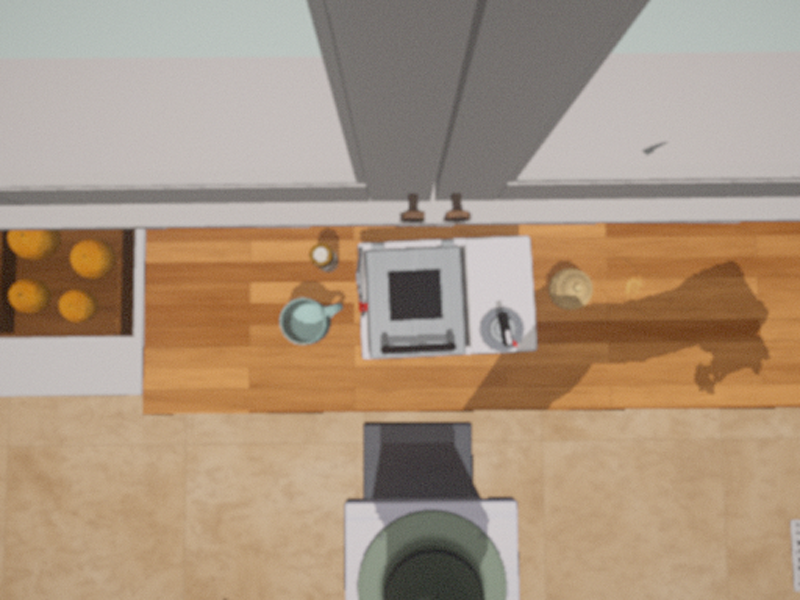

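View pics/scene0.png

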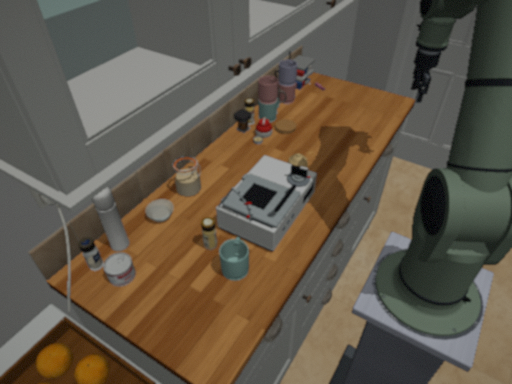

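The top view shows the cooker at about (360–535, 237–358) in the 800×600 image. The valve is near (502,328) with a red mark near (513,345). The bar runs from (383,350) to (455,347), the mug is at (304,321), the jar at (321,255) and the honey pot at (571,288).

```bash
cat > h.py <<'E'
from station import *
import cv2,numpy as np
def ray(c,u,v):
    d=np.array([(u-c["cx"])/c["fx"],(v-c["cy"])/c["fy"],1]); T=np.array(c["T"]); return T[:3,3],T[:3,:3]@d
def onz(c,u,v,z):
    o,d=ray(c,u,v); return o+d*(z-o[2])/d[2]
def proj(c,p):
    T=np.array(c["T"]); q=T[:3,:3].T@(np.array(p)-T[:3,3]); return c["fx"]*q[0]/q[2]+c["cx"],c["fy"]*q[1]/q[2]+c["cy"]
def down(a): # tool y axis (closing) at world angle a
    y=np.array([np.cos(a),np.sin(a),0]);z=np.array([0,0,-1.]);return np.column_stack([np.cross(y,z),y,z])
E
python3 - <<'E'
from h import *
c=cams.get_calibration("top")
s=lambda u,v,z:np.round(onz(c,u*.64,v*.64,z)[:2])
for n,a in dict(ring=(502,328,104),mark=(513,345,104),backR=(528,236,100),frontR=(535,350,100),frontL=(362,358,100),barL=(383,350,149),barR=(455,347,149),mug=(304,321,88),jar=(321,255,105),honey=(571,288,82)).items(): print(n,s(*a))
w=cams.get_calibration("wrist"); T=np.array(w["T"]);R=get_tcp_rot()
print(np.round(R,2)); print("cam in tool",np.round(R.T@(T[:3,3]-get_tool_pos())),np.round(R.T@T[:3,:3],2),w["fx"])
for a in (0,np.pi/2,np.pi,-np.pi/2): print(a,planner.inverse_kinematics(np.array([480,-70,330.]),down(a)))
E
```

```text
ring [ 467. -123.]
mark [ 438. -141.]
backR [ 625. -172.]
frontR [ 429. -179.]
frontL [419. 116.]
barL [433.  79.]
barR [437. -38.]
mug [483. 217.]
jar [595. 185.]
honey [ 536. -249.]
[[ 0.91  0.41 -0.  ]
 [ 0.41 -0.91  0.  ]
 [-0.   -0.   -1.  ]]
cam in tool [  77.    0. -144.] [[ 0.   -0.95 -0.3 ]
 [ 1.    0.    0.  ]
 [-0.   -0.3   0.95]] 312.0765861843119
0 [ 0.49042539  0.23111531 -0.56052803  1.8025636   0.13407664  1.1456941
 -0.11361185]
1.5707963267948966 [ 0.70777478  0.27718164 -0.83960014  1.79336102  0.22311264  1.16958973
  1.3699748 ]
3.141592653589793 [-0.92442212  0.53960277  1.41149478  1.86033382 -0.56572863  1.24184368
 -2.47802769]
-1.5707963267948966 [ 0.2536034   0.2049601  -0.273761    1.81348266  0.06084071  1.1312953
 -1.61141078]
```

Run:
```python
from h import *
bot.reach(np.array([467,-123,260.]),down(-np.pi/2))
c=cams.get_calibration("wrist"); im=cams.snapshot("wrist"); np.save("w1.npy",im); np.save("w1T.npy",c["T"])
import pickle; pickle.dump(c,open("w1.pkl","wb"))
cv2.imwrite("pics/w1.png",im[:,:,::-1]); print(get_time(),proj(c,[467,-123,104]),get_tool_pos())
```

```text
1.95 (np.float64(253.99673306284978), np.float64(173.70840511431842)) [ 466.95288062 -123.81168179  259.94027346]
```

View pics/w1.png

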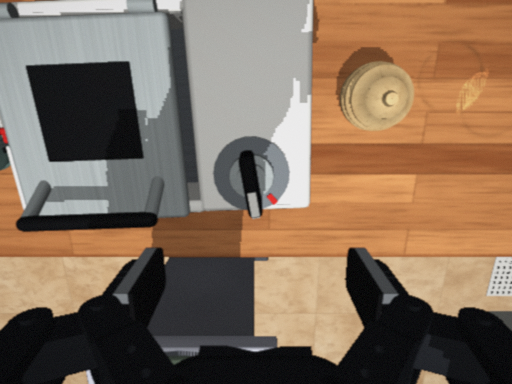

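The close view shows the ring centred near (252,173) and the red mark at (272,199). The blade runs from (247,153) to (255,214), with the striped end towards the front. The bar runs from (22,222) to (157,218).

```bash
python3 - <<'E'
from h import *
import pickle
c=pickle.load(open("w1.pkl","rb")); im=np.load("w1.npy").astype(int)
R,G,B=im[...,0],im[...,1],im[...,2]
def crop(m,x0,x1,y0,y1):
    k=np.zeros_like(m);k[y0:y1,x0:x1]=m[y0:y1,x0:x1];return k
def pts(m,z):
    v,u=np.nonzero(m); return np.array([onz(c,a,b,z)[:2] for a,b in zip(u,v)]),(u.mean(),v.mean(),len(u))
red,p=pts(crop((R>150)&(G<90)&(B<90),210,300,130,215),104); mk=red.mean(0); print("mark",mk,p)
g=(abs(R-G)<20)&(R>85)&(R<150)
ringp=crop(g,205,300,132,212).astype(np.uint8)
cn=max(cv2.findContours(ringp,0,2)[0],key=cv2.contourArea)
W=np.array([onz(c,a,b,104)[:2] for a,b in cn[:,0]],np.float32); (rc,rr)=cv2.minEnclosingCircle(W); print("ring",rc,rr, cv2.fitEllipse(W))
m=crop((R<45)&(G<45)&(B<45),230,272,140,222).astype(np.uint8)
cn=max(cv2.findContours(m,0,2)[0],key=cv2.contourArea); print(cv2.boundingRect(cn))
W=np.array([onz(c,a,b,150)[:2] for a,b in cn[:,0]],np.float32); print("blade",cv2.minAreaRect(W))
m=crop((R<45)&(G<45)&(B<45),10,170,205,235);b,p=pts(m,149); 
mu=b.mean(0);print("bar",mu,p); v=np.linalg.svd(b-mu)[2][0] if len(b)<6000 else 0; print(v, np.degrees(np.arctan2(v[0],-v[1]))); e=(b-mu)@v; print(e.min(),e.max())
for q in [(190,110),(201,205)]: print("deck left edge",onz(c,*q,100))
for q in [(313,20),(310,205)]: print("deck R edge",onz(c,*q,100))
E
python3 - <<'E'
import cv2
a=cv2.imread("pics/w1.png")[120:230,190:320]; cv2.imwrite("pics/w1c.png",cv2.resize(a,None,fx=5,fy=5,interpolation=cv2.INTER_CUBIC))
E
```

```text
mark [ 441.25000127 -140.94988998] (np.float64(271.7068965517241), np.float64(198.29310344827587), 58)
ring (459.9051513671875, -110.39569854736328) 49.098915100097656 ((465.21685791015625, -116.05149841308594), (71.3665771484375, 77.23524475097656), 50.601165771484375)
(239, 150, 23, 64)
blade ((470.73651123046875, -119.935302734375), (56.40996551513672, 13.050780296325684), 9.242185592651367)
bar [435.40457951  24.60095764] (np.float64(86.85209825997953), np.float64(221.16837256908906), 1954)
[-0.03974516  0.99920985] -177.72217007971267
-61.88509405650105 62.85590480531975
deck left edge [527.96911683 -62.68619238 100.        ]
deck left edge [432.5508592  -68.04876805 100.        ]
deck R edge [ 603.86341743 -174.48843774  100.        ]
deck R edge [ 432.52444079 -180.9539488   100.        ]
```

View pics/w1c.png

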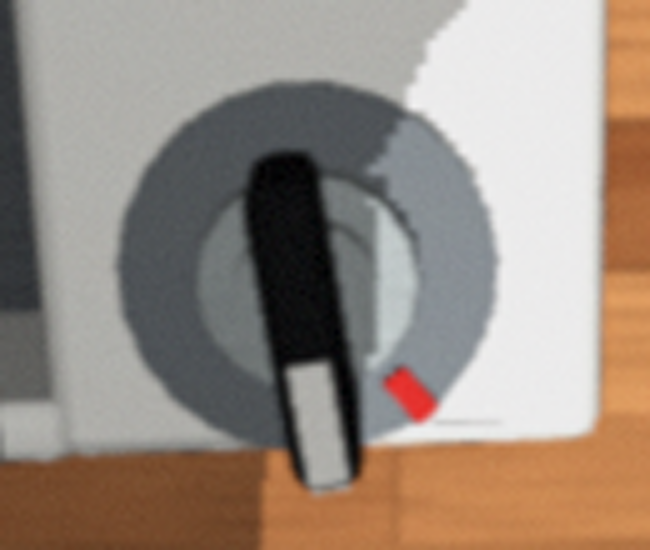

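Run:
```python
from h import *
r=np.radians; P=np.array([469.,-120.5,0]); Z=lambda z:P+[0,0,z]
a0=-np.pi/2+r(9.2)
bot.reach(Z(200),down(a0))
print(bot.servo_line(Z(120),speed=80,stop_force=15),get_tool_pos())
claw.clamp(40); print("open",get_opening(),get_finger_force(),get_force(),get_torque())
for d in (7,14,21,28): 
    bot.reach(Z(120),down(a0+r(d))); print(d,np.round(get_force(),1),np.round(get_torque(),2))
claw.ungrasp()
bot.servo_line(Z(200),speed=100)
bot.reach(np.array([467,-123,260.]),down(-np.pi/2))
c=cams.get_calibration("wrist"); im=cams.snapshot("wrist")
import pickle; pickle.dump(c,open("w2.pkl","wb")); np.save("w2.npy",im)
cv2.imwrite("pics/w2.png",cv2.resize(im[120:230,190:320,::-1],None,fx=5,fy=5,interpolation=cv2.INTER_CUBIC))
im=im.astype(int);m=((im.max(2)<45)).astype(np.uint8);k=np.zeros_like(m);k[135:222,225:290]=m[135:222,225:290]
cn=max(cv2.findContours(k,0,2)[0],key=cv2.contourArea)
W=np.array([onz(c,a,b,150)[:2] for a,b in cn[:,0]],np.float32); print("blade",cv2.minAreaRect(W),get_time())
```

```text
False [ 469.26801108 -120.57502155  120.41143714]
open 12.323704008283777 39.661651253700256 [-2.6304564   8.19978654  8.67732184] [ 1.43529196  0.61294804 -0.08248804]
7 [-2.9 10.4  8.6] [1.97 0.72 0.03]
14 [-4.4 11.9  9.5] [2.41 0.99 0.02]
21 [-5.4 15.  11.2] [2.89 1.18 0.02]
28 [-7.3 16.2 14.7] [3.37 1.53 0.01]
blade ((470.16192626953125, -120.02964782714844), (55.92952346801758, 15.862793922424316), 37.0084342956543) 7.4167
```

View pics/w2.png

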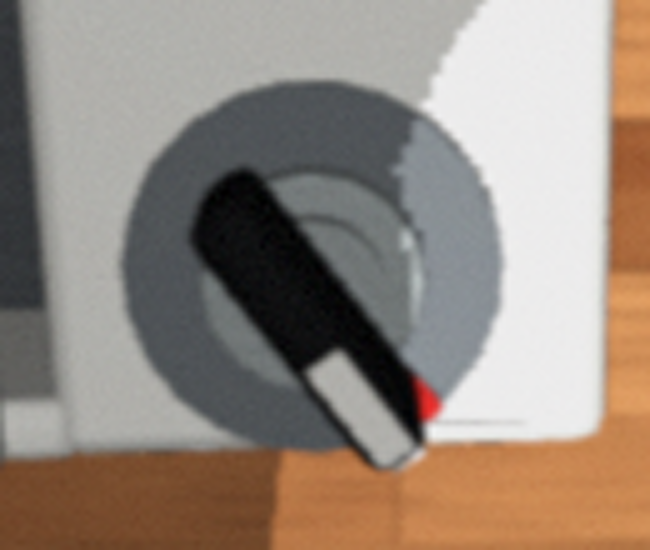

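The handle is now at 37.0°, and the red mark measures about 37°. The small offset at (425,400) is parallax. Next is the lid.

Run:
```python
from h import *
yaw=0.04; R=down(yaw); cx=np.array([np.cos(yaw),np.sin(yaw),0]); B=np.array([435.4,23.5,149.])
H=B+175*cx-[0,0,42]
def bar(t): return H+cx*(-175*np.cos(t)+42*np.sin(t))+np.array([0,0,42*np.cos(t)+175*np.sin(t)])
off=np.array([0,0,-17.])
for p in (B+[0,0,90],B+off,bar(.5236)+off): print(planner.inverse_kinematics(p,R))
bot.reach(B+[0,0,90],R)
print(bot.servo_line(B+off,speed=80,stop_force=12),get_tool_pos(),get_force())
claw.clamp(60); print("open",get_opening(),get_finger_force(),np.round(get_force(),1))
for d in range(3,31,3):
    bot.servo_line(bar(np.radians(d))+off,speed=40); f=get_force()
    print(d,np.round(f,1),np.round(get_tool_pos()-bar(np.radians(d))-off,1),round(get_opening(),1))
    if np.linalg.norm(f)>60: break
bot.hold(.5)
for n in("scene","wrist"):
    im=cams.snapshot(n); cv2.imwrite(f"pics/{n}3.png",im[:,:,::-1])
a=cv2.imread("pics/scene3.png")[140:260,200:330]; b=cv2.imread("pics/wrist3.png")
cv2.imwrite("pics/c3.png",np.hstack([cv2.resize(a,(400,369),interpolation=cv2.INTER_CUBIC),cv2.resize(b,(400,369))])); print(get_time(),get_opening())
```

```text
[ 0.30376309  0.24970596 -0.57962176  2.03918197  0.17371645  0.89958653
 -0.33022354]
[ 0.23375151  0.42543695 -0.52869736  2.14960308  0.35156404  0.64917257
 -0.49951621]
[ 0.27701026  0.35977521 -0.56787757  1.96734314  0.24771529  0.88242464
 -0.38060504]
False [435.65316928  23.48887943 132.36739703] [-0.17131027  0.31197064 -0.44865501]
open 11.954476892428223 58.40486526489258 [1.7 0.1 2.4]
3 [ 4.3  0.9 -8.2] [-0.  -0.  -0.1] 12.1
6 [ 2.4 -0.1 -6.8] [-0.2 -0.  -0.2] 11.6
9 [-1.7  1.5 -4.8] [-0.2 -0.   0.1] 12.1
12 [-5.5  0.7 -6.5] [-0.4 -0.1  0.1] 11.6
15 [-9.8 -0.1 -3.4] [-0.6 -0.1  0.3] 11.9
18 [-11.8   0.7  -1.3] [-0.9 -0.1  0.3] 11.9
21 [-15.9   0.3   1.3] [-1.3 -0.2  0.2] 12.1
24 [-15.8   0.8   0.3] [-1.7 -0.2  0. ] 11.9
27 [-21.2   0.5   5.1] [-2.2 -0.3  0.1] 12.0
30 [-26.6  -0.6  10.6] [-2.7 -0.3  0.1] 11.4
15.125 11.626760101962198
```

View pics/c3.png

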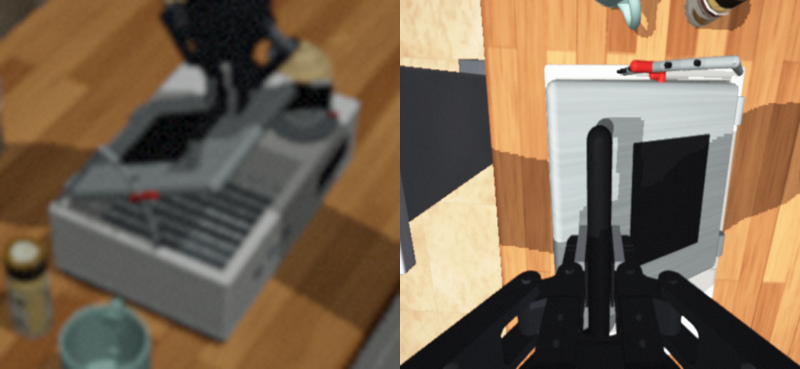

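The bar is held and the lid is up, with the red pin and the red mark seen together near (145,195) in the scene crop. I'll zoom in to check the angle.

Run:
```python
import cv2,numpy as np
a=cv2.imread("pics/scene3.png")[180:230,215:268]; b=cv2.imread("pics/wrist3.png")
r=(b[...,2]>130)&(b[...,0]<90)&(b[...,1]<90); ys,xs=np.nonzero(r); print(xs.min(),xs.max(),ys.min(),ys.max())
b=b[45:105,260:450]
cv2.imwrite("pics/z3.png",np.vstack([cv2.resize(a,(371,350),interpolation=cv2.INTER_CUBIC) if 0 else np.hstack([cv2.resize(a,(371,350),interpolation=cv2.INTER_CUBIC),np.zeros((350,389,3),np.uint8)]),cv2.resize(b,(760,240),interpolation=cv2.INTER_CUBIC)]))
```

```text
110 511 1 381
```

View pics/z3.png

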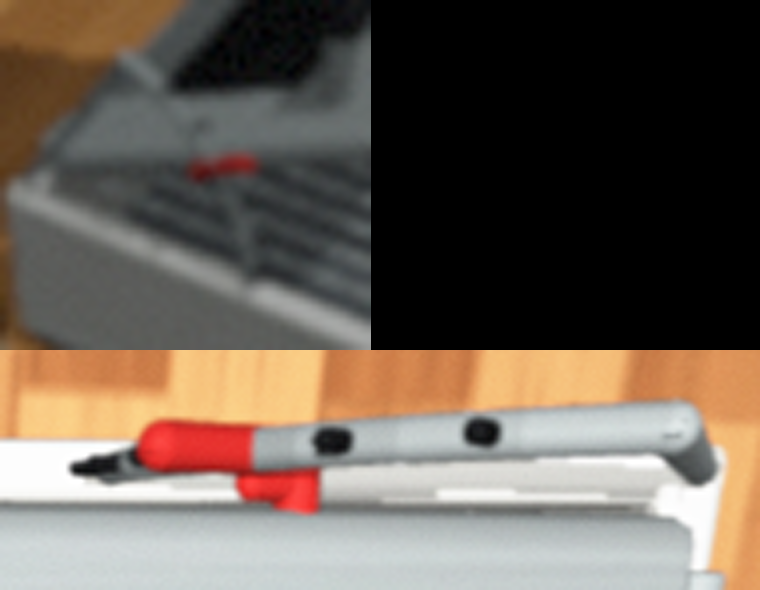

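Run:
```python
from h import *
s=cams.get_calibration("scene"); w=cams.get_calibration("wrist")
yaw=.04; cx=np.array([np.cos(yaw),np.sin(yaw),0]); cy=np.array([-np.sin(yaw),np.cos(yaw),0])
H=np.array([435.4,23.5,107])+175*cx; print("H",H,"T",np.round(w["T"],2),get_tool_pos(),get_force())
def tri(a,b):
    o1,d1=ray(s,*a);o2,d2=ray(w,*b); t=np.linalg.lstsq(np.column_stack([d1,-d2]),o2-o1,rcond=None)[0]
    p,q=o1+d1*t[0],o2+d2*t[1]; m=(p+q)/2; r=m-H
    print(np.round(m,1),"gap",round(np.linalg.norm(p-q),1),"rad",np.hypot(r@cx,r[2]),"ang",np.degrees(np.arctan2(r[2],-r@cx)),"y",r@cy)
tri((244,204.3),(309.2,68.7)); tri((251.4,203.1),(335,82.5))
for n,c in(("scene",s),("wrist",w)):
  for y in (84,92,100):
    print(n,y,[tuple(np.round(proj(c,H+cy*y+110*(-cx*np.cos(t)+np.array([0,0,np.sin(t)]))),1)) for t in np.radians([20,25,30,35,40,50])])
```

```text
H [610.26001867  30.49813348 107.        ] T [[ 1.0000e+00  4.0000e-02  1.0000e-02  4.7467e+02]
 [ 4.0000e-02 -9.5000e-01 -3.0000e-01  1.0252e+02]
 [-0.0000e+00  3.0000e-01 -9.5000e-01  3.5752e+02]
 [ 0.0000e+00  0.0000e+00  0.0000e+00  1.0000e+00]] [477.07693546  25.0177149  213.93250536] [-26.33427021  -0.78281967  10.95162008]
[509.8 118.4 160. ] gap 10.1 rad 110.45860891473733 ang 28.686284799292032 y 91.88193722237607
[511.3 105.6 159. ] gap 21.1 rad 109.11281865605648 ang 28.491444142062708 y 79.01056906664093
scene 84 [(np.float64(249.3), np.float64(207.6)), (np.float64(248.1), np.float64(204.9)), (np.float64(246.7), np.float64(202.2)), (np.float64(245.0), np.float64(199.5)), (np.float64(243.2), np.float64(196.8)), (np.float64(238.9), np.float64(191.6))]
scene 92 [(np.float64(247.8), np.float64(209.4)), (np.float64(246.7), np.float64(206.7)), (np.float64(245.2), np.float64(204.0)), (np.float64(243.6), np.float64(201.3)), (np.float64(241.7), np.float64(198.6)), (np.float64(237.3), np.float64(193.3))]
scene 100 [(np.float64(246.4), np.float64(211.1)), (np.float64(245.2), np.floa
[... 205 characters left out ...]
.float64(80.1)), (np.float64(310.1), np.float64(79.7)), (np.float64(319.9), np.float64(79.2)), (np.float64(331.8), np.float64(78.7)), (np.float64(345.9), np.float64(78.2)), (np.float64(380.4), np.float64(77.1))]
wrist 92 [(np.float64(302.7), np.float64(66.8)), (np.float64(310.8), np.float64(65.7)), (np.float64(320.8), np.float64(64.6)), (np.float64(332.9), np.float64(63.4)), (np.float64(347.2), np.float64(62.2)), (np.float64(382.4), np.float64(59.8))]
wrist 100 [(np.float64(303.3), np.float64(53.1)), (np.float64(311.5), np.float64(51.4)), (np.float64(321.7), np.float64(49.6)), (np.float64(334.0), np.float64(47.8)), (np.float64(348.6), np.float64(45.9)), (np.float64(384.5), np.float64(42.0))]
```

Run:
```python
from h import *
s=cams.get_calibration("scene"); w=cams.get_calibration("wrist")
yaw=.04; cx=np.array([np.cos(yaw),np.sin(yaw),0]); cy=np.array([-np.sin(yaw),np.cos(yaw),0])
H=np.array([435.4,23.5,107])+175*cx
def tri(n,a,b):
    o1,d1=ray(s,*a);o2,d2=ray(w,*b); t=np.linalg.lstsq(np.column_stack([d1,-d2]),o2-o1,rcond=None)[0]
    p,q=o1+d1*t[0],o2+d2*t[1]; m=(p+q)/2; r=m-H
    print(n,np.round(m,1),"gap",np.round(p-q,1),"rad",round(np.hypot(r@cx,r[2]),1),"ang",round(np.degrees(np.arctan2(r[2],-r@cx)),1),"y",round(r@cy,1))
tri("mark",(249.3,203.3),(309.2,68.7)); tri("pin",(243.6,204.4),(333,82))
tri("mk2",(244,204.3),(309.2,68.7)); tri("pin2",(251.4,203.1),(333,82))
print(np.round(get_torque(),2))
# lid bar centre by wrist: dark bar and front top edge of lid, pixel columns
for nm,t in (("26",26),("30",30),("34",34)):
    t=np.radians(t); f=lambda dx,dz,y:np.round(proj(w,H+cy*y+cx*(-dx*np.cos(t)+dz*np.sin(t))+np.array([0,0,dz*np.cos(t)+dx*np.sin(t)])),1)
    print(nm,"bar end",f(175,42,57),"lid front top",f(190,7,75),"lid front mid",f(190,7,40))
im=cv2.imread("pics/wrist3.png")
for c0 in (95,110,130): print(c0,[(x,int(im[c0,x].mean())) for x in range(180,200,2)])
im=cv2.imread("pics/scene3.png").astype(int)
for y in range(200,209): print(y,[tuple(im[y,x,::-1]) for x in range(241,254)])
```

```text
mark [502.3 115.  166.9] gap [-3.4 -1.5 -0.6] rad 120.4 ang 29.8 y 88.7
pin [523.1 109.9 146.9] gap [0. 0. 0.] rad 93.0 ang 25.4 y 82.8
mk2 [509.8 118.4 160. ] gap [9.  4.2 1.7] rad 110.5 ang 28.7 y 91.9
pin2 [510.5 106.  159.4] gap [-18.3  -6.9  -4.5] rad 110.0 ang 28.5 y 79.4
[-0.12  5.77 -0.01]
26 bar end [242.1 140.1] lid front top [185.6  95.9] lid front mid [190.  165.2]
30 bar end [261.5 143.6] lid front top [194.6  96.3] lid front mid [198.8 170.5]
34 bar end [285.5 147.3] lid front top [207.2  96.7] lid front mid [210.7 176.3]
95 [(180, 173), (182, 167), (184, 165), (186, 162), (188, 196), (190, 218), (192, 231), (194, 235), (196, 231), (198, 226)]
110 [(180, 169), (182, 165), (184, 162), (186, 163), (188, 172), (190, 202), (192, 223), (194, 234), (196, 232), (198, 227)]
130 [(180, 165), (182, 164), (184, 163), (186, 162), (188, 162), (190, 193), (192, 213), (194, 229), (196, 235), (198, 231)]
200 [(np.int64(93), np.int64(99), np.int64(97)), (np.int64(90), np.int64(96), np.int64(97)), (np.int64(97), np.int64(104), np.int64(102)), (np.int64(103), np.int64(109), np.int64(108))
[... 4359 characters left out ...]
4(58), np.int64(61), np.int64(64)), (np.int64(63), np.int64(69), np.int64(69)), (np.int64(63), np.int64(67), np.int64(67))]
208 [(np.int64(52), np.int64(54), np.int64(57)), (np.int64(58), np.int64(60), np.int64(62)), (np.int64(59), np.int64(63), np.int64(65)), (np.int64(64), np.int64(70), np.int64(70)), (np.int64(61), np.int64(65), np.int64(67)), (np.int64(67), np.int64(70), np.int64(69)), (np.int64(70), np.int64(76), np.int64(75)), (np.int64(68), np.int64(73), np.int64(74)), (np.int64(57), np.int64(62), np.int64(61)), (np.int64(40), np.int64(47), np.int64(47)), (np.int64(47), np.int64(49), np.int64(49)), (np.int64(47), np.int64(50), np.int64(52)), (np.int64(54), np.int64(57), np.int64(59))]
```

Run:
```python
from h import *
s=cams.get_calibration("scene")
yaw=.04; cx=np.array([np.cos(yaw),np.sin(yaw),0]); cy=np.array([-np.sin(yaw),np.cos(yaw),0])
H=np.array([435.4,23.5,107])+175*cx
def P(t,dx,dz,y): t=np.radians(t); return H+cy*y+cx*(-dx*np.cos(t)+dz*np.sin(t))+np.array([0,0,dz*np.cos(t)+dx*np.sin(t)])
n=np.array([-.725,0,.688]); base=P(30,175,42,0)+[0,0,-17]
for k in (1.5,3.,4.5):
    bot.servo_line(base+k*n,speed=20); bot.hold(.2); print(k,np.round(get_force(),1),np.round(get_tool_pos()-base,1),round(get_opening(),1))
    if np.linalg.norm(get_force()[:1])<6: break
im=cams.snapshot("scene"); cv2.imwrite("pics/scene4.png",im[:,:,::-1])
x0,y0,x1,y1=205,165,315,245; k=7
a=cv2.resize(im[y0:y1,x0:x1,::-1],None,fx=k,fy=k,interpolation=cv2.INTER_CUBIC); a=cv2.convertScaleAbs(a,alpha=1.6)
for t,col in ((26,(255,255,0)),(30,(0,255,0)),(34,(0,255,255))):
    for q in ((190,0,81),(190,7,81),(190,7,-81),(0,0,81)):
        u,v=proj(s,P(t,*q)); cv2.circle(a,(int((u-x0+.5)*k),int((v-y0+.5)*k)),3,col,-1)
cv2.imwrite("pics/z4.png",a)
```

```text
1.5 [-11.7  -1.   -3.4] [-2.  -0.2  1.1] 11.9
3.0 [  5.7  -0.1 -19.3] [-1.3 -0.2  2.2] 11.6
```

View pics/z4.png

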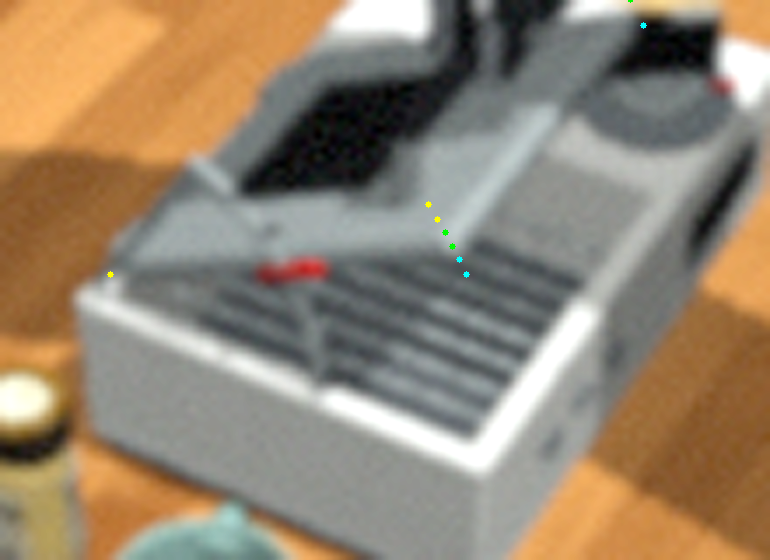

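The lid's front corner is at about (460,248), which sits on the 30° prediction, and the pin (275,272) is lined up with the red mark (312,268). I'll ease the residual strain and hand in.

Run:
```python
from h import *
bot.servo_line(get_tool_pos()*0+np.array([435.4,23.5,107])+175*np.array([np.cos(.04),np.sin(.04),0])+np.array([np.cos(.04),np.sin(.04),0])*(-175*np.cos(.5236)+42*np.sin(.5236))+np.array([0,0,42*np.cos(.5236)+175*np.sin(.5236)-17])+2.4*np.array([-.725,0,.688]),speed=20)
bot.hold(1.0); print(np.round(get_force(),1),get_tool_pos(),get_opening(),get_finger_force(),np.abs(get_qd()).max(),get_time())
print(order.job_done())
```

```text
[  1.6  -4.7 -15.2] [478.09715536  25.14954976 215.50766621] 12.147029802776315 60.24436175823212 0.0024649631962837264 17.325
the job is handed in; nothing more can be done
None
```

I turned the valve to 37°, against about 37° measured for the red mark, then lifted the lid to about 30° and handed the job in at 17.3 s with the fingers holding it still; the judge's verdict was not returned.

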